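# Clamp the heel block in the jig and lock the jaw with the T-key

## Robot

A 7-joint arm with a two-finger parallel gripper is mounted at the origin on the work surface. World frame = base frame: x ahead of the robot, y to its left, z up, the work surface at z = 0. Lengths are in m, angles in rad, forces in N, time in s.
With the tool pointing down it reaches from about 0.425 to 0.8 m from the base axis. Payload 8.3 kg.
Tool frame: the origin (TCP) lies midway between the tips of the shut fingers; the grasp point (between the pads) lies 19 mm behind it; z points along the fingers, y is the line along which they close (so a half turn about z gives the same grasp; the last joint's range is limited). The gripper opens to 85 mm and grips with 20 to 120 N. Pads are 22 mm wide; open, the fingers measure 114 mm over their backs; the gripper's body (76 mm by 85 mm) begins 54 mm behind the grasp point. The pads swing forward as they close: fully open they stand 13 mm farther back than shut.
Start: joints at [-1.359, 0.383, 0.016, 1.37, -0.006, 1.388, -0.046], TCP at [0.17, 0.602, 0.231] pointing down, gripper open.
Joint ranges: [-2.95, 2.95], [-0.25, 2.06], [-1.52, 1.56], [0.18, 2.33], [-1.44, 4.58], [0.02, 2.06], [-3.01, 3.01]. Speed limits (rad/s): [2.39, 2.39, 3.01, 3.01, 3.14, 3.14, 3.14].

## Interface

Orientations are given as a unit quaternion [x, y, z, w].
In Python, from workcell import r, optics, sign_off gives the robot as it stands.
- The arm moves only by the tool apply_moves, never from a script. Its argument "plan" is a list of rows, each a list of 3 entries, a list of its own where there are three numbers: the turn, a rotation vector about the tool's x, y, z in units of 6 degrees (1.0 is 6 degrees), then the shift along the tool's x, y, z in units of 25 mm (1.0 is 25 mm), then the finger opening in mm, from 0 to 85.4. In form: [[[wx, wy, wz], [dx, dy, dz], jaw], ...]. A call has 1 to 12 rows; each row is the pose to reach, as a shift and turn from the pose commanded when the call began, along the tool's axes at that moment; what a row does not reach only later rows make up. A row lasts 1/8 s, in which the tool goes at most 62.5 mm and 10.7 degrees, less where a joint would pass 70% of its speed; a pose out of reach is approached as far as the arm can. A call with a gripper value outside its range is refused whole. The fingers move at their own pace and stop on an object; "newtons" is the grip in N (left out, the last holds). Time passes only in rows, so rows that repeat a pose let the fingers close. It gives the time, the measured TCP pose, the force, the opening and the grip force at its end, in the units of the state.
- r.state(): the state, without advancing time (a new reading comes with each control period).
- optics.read_camera(name): name is "scene" or "top" or "wrist"; returns a dict with "img" (420x560x3 uint8, blue, green, red), "intrinsics" (3x3 intrinsics, pixels), "camera_from_world" (4x4, takes a point from world to camera coordinates). Camera axes: x right, y down, z forward; pixel columns grow to the right and rows downward; lengths in m; the calibration is good to about 2 mm. A picture is of the moment at which its call begins. There is no depth.
- sign_off(): hands the job in; it is judged then, once.
The state is a dict: "time": time; "joint_positions": joint angles; "qvel": joint speeds; "joint_efforts": joint torques, N m; "ee_pos": TCP position; "orientation": TCP orientation; "force": force on the tool from outside, world axes, zero at the start; "wrist_torque": the same for the moment, N m; "width": finger opening in m; "grip_force": force on a finger pad.
Only numpy, scipy, OpenCV 4.12 (cv2) and the standard library are available. Lean on these libraries where they do the work, as an engineer would, in place of code of your own. Each camera call takes 0.05 s, during which the arm holds its last target. There are 200 camera calls.

## Task

On the guitar maker's bench, slide the jig's loose jaw gently but fully shut, so that the dark heel block is pressed firmly between the two jaws. Then take the T-handled key from the rack, engage its square tip fully home in the square socket on top of that jaw (the socket has some free play, so feel for it), turn it clockwise (seen from above) to the stop, and leave the key standing in the socket. Leave the punch, the glue jar and the wooden spool where they are.

Things in the scene. Friction and masses are not known exactly. Their poses are not given: they have to be found in the camera images.
- jig: Fixed clamping jig: plywood base 120 (x) x 270 (y) x 12 mm, origin at the centre of its underside on the bench. The fixed wooden jaw stands at its +y end, inner face at y = 95 mm, top 60 mm above the bench. The loose jaw slides along the jig's y.
- jaw (a joint): Travel of the loose wooden jaw (110 mm in x, 55 mm in y, top 50 mm above the bench) along the jig's +y towards the fixed jaw, m. It is stiff (about 7 N) and stays where it is left. At 0 its inner face is at y = -25 mm of the jig; it is shut on the squared-up block at 0.070.
- jaw_back (a point): Centre of the loose jaw's back (-y) face, where it can be pushed, 37 mm above the bench; moves with the jaw, axes as the jig's.
- lock (a joint): Angle of the captive lock disc (52 mm across, 6 mm thick) on the loose jaw's top, rad: grows clockwise seen from above to the stop at 0.75 (locked); takes about 0.25 N m. On it the dark steel socket block turns freely (0.05 N m) through a play of 0.7 rad (40 degrees), and drives the disc clockwise only at the end of that play.
- lock_mouth (a point): Centre of the mouth of the socket block (34 x 34 x 28 mm), 84 mm above the bench: socket 18 x 18 mm, 25 mm deep, 1 mm chamfer. z up; x and y turn with the lock disc, not with the block: the socket's walls stand anywhere from 0 to 0.7 rad clockwise of these axes (where in the play is not given: feel or look for it).
- blank: Loose dark wooden heel block, 90 (x) x 50 (y) x 30 mm with a 50 x 50 x 16 mm step on top, 0.15 kg, lying on the jig's base between the jaws, its 50 mm along the jig's y. Origin at the centre of its underside.
- rack: Fixed wooden tool rack 190 (x) x 70 (y) x 60 mm, origin at the centre of its underside; two square wells 20 mm wide and 54 mm deep at x = -50 and +50 mm hold the key and the punch, either way round.
- key: Loose T-handled key, 122 mm tall, 0.2 kg, upright in the rack, hanging on its 32 mm collar (underside at z = 50 mm). Round tapered nose 8 mm long (8 to 16 mm thick), then square drive 16 x 16 mm up to z = 26 mm, 12 mm shaft, dark wooden crossbar 90 (x) x 18 (y) x 22 mm (z). Origin at the nose's lower end, z up the shaft, x along the crossbar; drive faces square to x and y.
- key_tip (a point): Centre of the lower end of the key's nose (the key's origin); 10 mm above the bench while the key hangs in the rack.
- key_bar (a point): Centre of the key's crossbar, 111 mm above the tip's end; grip across its 18 mm.
- punch: Bystander: loose punch with a round wooden handle, 120 mm tall, upright in the other well of the rack; origin at its lower end.
- jar: Bystander: glue jar, 64 mm across, 75 mm tall; origin at the centre of its underside.
- spool: Bystander: wooden clamp spool, 52 mm across, 76 mm tall; origin at the centre of its underside.
Things that resemble listed ones, but are neither listed nor needed, are in the scene too. What is meant by the key is not turquoise, and is the larger of those in its own colour.

How it is judged:
On the way, in this order (a step that is already met when the one before it is completed fails the run):
1. the loose jaw presses the block against the fixed jaw (over 1.5 N) while the lock is still open (value of joint jaw above 0.0675 m and y of blank in the frame of jig between 0.066 and 0.074 m and x of blank in the frame of jig between -0.03 and 0.03 m and z of blank in the frame of jig below 0.018 m and angle between blank's own z axis and vertical below 0.1 rad and contact force between jaw and blank above 1.5 N and value of joint lock below 0.45 rad), for 0.02 s.
2. the key's tip is home in the socket, the lock not yet turned (horizontal distance between key_tip and lock_mouth below 0.006 m and z of key_tip in the frame of lock_mouth below -0.019 m and angle between key's own z axis and vertical below 0.25 rad and value of joint lock below 0.45 rad), for 0.1 s.
3. the lock is turned to its stop with the key in the socket (horizontal distance between key_tip and lock_mouth below 0.006 m and z of key_tip in the frame of lock_mouth below -0.019 m and angle between key's own z axis and vertical below 0.25 rad and value of joint lock above 0.68 rad), for 0.1 s.
At the end, for the whole second after the job is handed in: Jaw within 2.5 mm of fully shut (joint over 0.0675), block flat between the jaws, within 30 mm of the middle; lock over 0.68 rad (stop 0.75); key standing in the socket, tip at least 19 mm deep and within 6 mm of the axis, leaning under 0.25 rad; key and block at rest (all of step 3 and value of joint jaw above 0.0675 m and y of blank in the frame of jig between 0.066 and 0.074 m and x of blank in the frame of jig between -0.03 and 0.03 m and z of blank in the frame of jig below 0.018 m and angle between blank's own z axis and vertical below 0.1 rad and linear speed of each of key, blank below 0.02 m/s); the robot touches nothing.
It fails at once if the block is squeezed with over 60 N (contact force between jaw and blank above 60 N).
It fails at once if the punch is moved more than 30 mm (distance of punch from where it was at the start of the episode above 0.03 m).
It fails at once if the jar is moved more than 30 mm (distance of jar from where it was at the start of the episode above 0.03 m).
It fails at once if the spool is moved more than 30 mm (distance of spool from where it was at the start of the episode above 0.03 m).
It also fails if it takes over 58 s, if anything falls off the work surface, if the arm or the gripper's body presses on something with over 40 N, if the wrist force passes 120 N, or if a joint passes its speed limit or range.

## Working session

There is one attempt and no reset: what is moved stays moved. The work goes in short steps, Python scripts to look and compute and a tool call to move; the robot and the scene stay as the last step left them, time stands still between calls to the robot, and variables do not carry over. Pictures are saved under pics/ and viewed, at most 10 in all, crops included, and the job is handed in when it is done.

Besides the shell and the picture viewer there is one more tool, called after "Request:" as name(argument=value, ...) on one line, values as JSON. apply_moves: Moves the arm, as the interface text tells. Its arguments: {"type":"object","properties":{"plan":{"type":"array"},"newtons":{"type":"number"}},"required":["plan"]}

```bash
mkdir -p pics; ls; python3 - <<'E'
from workcell import r, optics
import cv2,json,numpy as np
for n in ["scene","top"]:
    d=optics.read_camera(n); cv2.imwrite(f"pics/{n}0.png",d["img"]); np.savez(f"{n}0.npz",**d)
    print(n,d["intrinsics"].round(1).tolist(),d["camera_from_world"].round(3).tolist())
print(r.state())
E
```

```text
pics
scene [[464.9, 0.0, 277.2], [0.0, 464.9, 209.9], [0.0, 0.0, 1.0]] [[0.063, 0.998, -0.007, -0.039], [0.743, -0.051, -0.667, -0.367], [-0.666, 0.037, -0.745, 1.231], [0.0, 0.0, 0.0, 1.0]]
top [[432.2, 0.0, 275.7], [0.0, 432.2, 211.9], [0.0, 0.0, 1.0]] [[-0.01, -1.0, -0.005, -0.017], [-0.991, 0.011, -0.134, 0.584], [0.134, 0.004, -0.991, 0.917], [0.0, 0.0, 0.0, 1.0]]
{'time': 0.1, 'joint_positions': array([-1.35889748,  0.38414252,  0.01641023,  1.3710677 , -0.00631334,
        1.38818422, -0.04651166]), 'qvel': array([-0.00108286, -0.00075407, -0.00055524, -0.00572795,  0.00092991,
       -0.00128274, -0.00117682]), 'joint_efforts': array([ 4.83660042e-03, -6.29133654e+01,  8.48495532e-01, -3.72758210e+01,
        1.68000738e-02,  1.04103901e-02, -1.42824717e-05]), 'ee_pos': array([0.16945117, 0.60111672, 0.2303779 ]), 'orientation': array([ 1.36959258e-01,  9.90576294e-01, -8.69555115e-04, -1.07667950e-04]), 'force': array([-0.20748431, -0.27030993,  0.35038086]), 'wrist_torque': array([ 0.01590374, -0.02466295,  0.0292714 ]), 'grip_force': 0.0, 'width': 0.08507710079741962}
```

View pics/scene0.png

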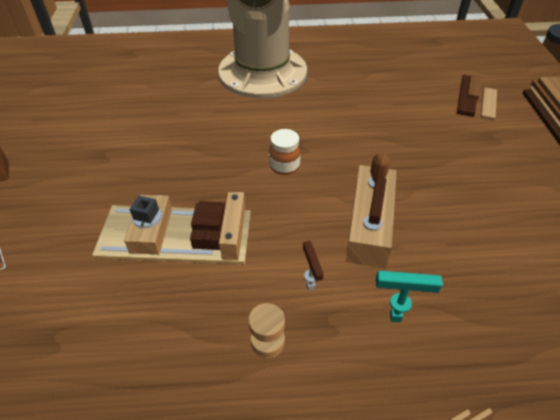

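View pics/top0.png

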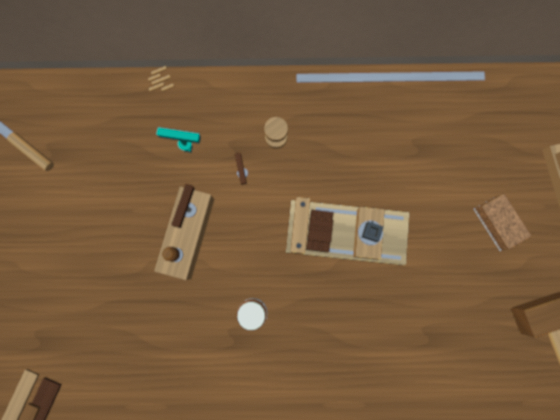

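The scene shows the jig at about (175,230), its loose jaw on the left with the dark socket block at (145,208) and the heel block at (210,225). The rack is at (373,215) with the key's dark bar at (377,200) and the punch at (380,165). The loose small dark key at (313,262) and the turquoise one are decoys. In the top view the key bar is at (183,206) and the socket block at (372,232).

```bash
cat > h.py <<'E'
import numpy as np, cv2
def ray(d,px):
    K,T=d["intrinsics"],d["camera_from_world"]; R=T[:3,:3]
    o=-R.T@T[:3,3]; v=R.T@np.linalg.solve(K,[px[0],px[1],1.]); return o,v/np.linalg.norm(v)
def plane(d,px,z):
    o,v=ray(d,px); return o+v*(z-o[2])/v[2]
def tri(rs):
    A=np.zeros((3,3));b=np.zeros(3)
    for o,v in rs: M=np.eye(3)-np.outer(v,v);A+=M;b+=M@o
    p=np.linalg.solve(A,b); return p,max(np.linalg.norm((np.eye(3)-np.outer(v,v))@(p-o)) for o,v in rs)
def proj(d,p):
    K,T=d["intrinsics"],d["camera_from_world"]; c=T[:3,:3]@p+T[:3,3]; q=K@c; return q[:2]/q[2]
E
python3 - <<'E'
import numpy as np,cv2
from h import *
s=np.load("scene0.npz");t=np.load("top0.npz")
def crop(d,x,y,w,h,f): return cv2.resize(d["img"][y:y+h,x:x+w],None,fx=f,fy=f,interpolation=cv2.INTER_CUBIC)
a=np.hstack([crop(s,90,180,170,90,2.5)[:225,:400],crop(s,340,145,80,45,5)])
P=lambda im:cv2.resize(im,(400,300))
m=np.vstack([np.hstack([crop(s,95,175,160,120,2.5),crop(s,320,145,160,120,2.5)]),np.hstack([crop(t,275,175,160,120,2.5),crop(t,120,170,160,120,2.5)])])
cv2.imwrite("pics/m.png",m)
for nm,d,rois in [("s",s,[(125,190,45,35),(365,145,35,90)]),("t",t,[(350,212,45,40),(160,180,50,90),(300,205,40,50)])]:
    for x,y,w,h in rois:
        g=d["img"][y:y+h,x:x+w].max(2); mk=((g<75)).astype(np.uint8)
        for c in cv2.findContours(mk,0,2)[0]:
            if cv2.contourArea(c)>40: print(nm,(x,y),cv2.contourArea(c),[np.round(v,1) for v in cv2.minAreaRect((c+[x,y]).astype(np.float32))])
E
```

```text
s (125, 190) 430.5 [array([143.5, 210.5]), array([23., 27.]), np.float64(90.0)]
s (365, 145) 505.0 [array([376.8, 191.7]), array([13.5, 63. ]), np.float64(2.3)]
t (160, 180) 74.0 [array([187.2, 206.9]), array([ 5.4, 41.4]), np.float64(19.4)]
```

View pics/m.png

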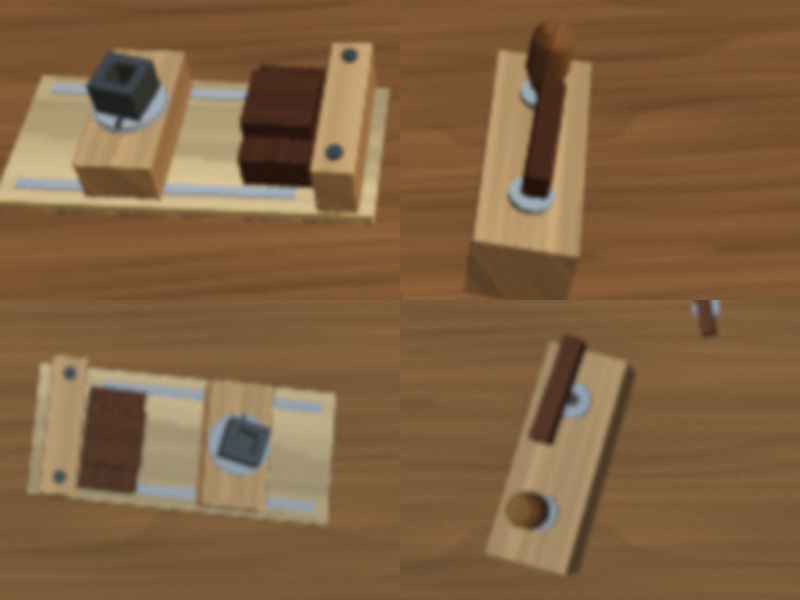

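The montage shows, at 2.5x, the jig with corners (40,363), (336,393), (328,524) and (27,492) in the top panel. The socket block is at (243,440) and the bar of the key is centred at (558,390) top and (545,137) scene.

```bash
python3 - <<'E'
import numpy as np
from h import *
s=np.load("scene0.npz");t=np.load("top0.npz")
S1=lambda x,y:(x/2.5+95,y/2.5+175); S2=lambda x,y:((x-400)/2.5+320,y/2.5+145)
T1=lambda x,y:(x/2.5+275,(y-300)/2.5+175); T2=lambda x,y:((x-400)/2.5+120,(y-300)/2.5+170)
def both(n,a,b): print(n,*[np.round(q,4) for q in tri([ray(s,a),ray(t,b)])])
both("bar ctr",S2(545,137),T2(558,390))
both("bar far end",S2(552,83),T2(541,440)); both("bar near end",S2(537,193),T2(577,340))
both("collar",S2(531,193),T2(573,399))
both("sock",S1(122,72),T1(243,440))
both("screw1",S1(349,55),T1(60,476)); both("screw2",S1(334,152),T1(70,373))
both("punchtop",S2(552,38),T2(527,510))
for n,p in dict(TL=T1(40,363),TR=T1(336,393),BR=T1(328,524),BL=T1(27,492)).items(): print("jigT",n,plane(t,p,.012).round(4))
for n,p in dict(a=S1(42,76),b=S1(0,205),c=S1(375,218),d=S1(390,88)).items(): print("jigS",n,plane(s,p,.012).round(4))
for n,p in dict(a=S2(497,52),b=S2(591,63),c=S2(580,256),d=S2(474,240)).items(): print("rackS",n,plane(s,p,.06).round(4))
for n,p in dict(a=T2(550,342),b=T2(628,363),c=T2(568,573),d=T2(487,553)).items(): print("rackT",n,plane(t,p,.06).round(4))
for n,p in dict(a=S1(115,52),b=S1(186,52),c=S1(157,172),d=S1(77,164)).items(): print("jawS",n,plane(s,p,.05).round(4))
E
```

```text
bar ctr [0.5879 0.1663 0.1165] 0.0015
bar far end [0.5464 0.178  0.1242] 0.002
bar near end [0.6304 0.1528 0.111 ] 0.0018
collar [0.5883 0.1653 0.0606] 0.0014
sock [ 0.5357 -0.2258  0.0798] 0.0001
screw1 [ 0.5084 -0.0714  0.0568] 0.0013
screw2 [ 0.5979 -0.0817  0.0563] 0.0013
punchtop [0.491  0.191  0.1139] 0.0025
jigT TL [ 0.6142 -0.0585  0.012 ]
jigT TR [ 0.5836 -0.327   0.012 ]
jigT BR [ 0.4656 -0.3137  0.012 ]
jigT BL [ 0.4969 -0.045   0.012 ]
jigS a [ 0.4717 -0.3098  0.012 ]
jigS b [ 0.5938 -0.3179  0.012 ]
jigS c [ 0.6227 -0.0557  0.012 ]
jigS d [ 0.5025 -0.0423  0.012 ]
rackS a [0.445  0.1692 0.06  ]
rackS b [0.4622 0.2384 0.06  ]
rackS c [0.6436 0.1882 0.06  ]
rackS d [0.6257 0.121  0.06  ]
rackT a [0.6387 0.1849 0.06  ]
rackT b [0.6194 0.1166 0.06  ]
rackT c [0.4392 0.1658 0.06  ]
rackT d [0.4567 0.2351 0.06  ]
jawS a [ 0.4869 -0.2435  0.05  ]
jawS b [ 0.4905 -0.191   0.05  ]
jawS c [ 0.602  -0.2003  0.05  ]
jawS d [ 0.5914 -0.2554  0.05  ]
```

```bash
cat >> h.py <<'E'
from scipy.spatial.transform import Rotation as Ro
def goal(p,yaw_y=None,st=None):
    """units for TCP target p, tool pointing down, tool y at world angle yaw_y deg (mod 180)"""
    if st is None:
        from workcell import r; st=r.state()
    R=Ro.from_quat(st["orientation"]).as_matrix()
    w=np.zeros(3)
    if yaw_y is not None:
        c=np.deg2rad(yaw_y); y=np.array([np.cos(c),np.sin(c),0]); 
        z=np.array([0,0,-1.]); G=np.c_[np.cross(y,z),y,z]
        w=np.rad2deg(Ro.from_matrix(R.T@G).as_rotvec())/6
    return w.round(2).tolist(),(R.T@(np.array(p)-st["ee_pos"])/.025).round(2).tolist()
E
python3 - <<'E'
from h import *
for p in [(.47,.3,.28),(.55,0,.28),(.528,-.25,.28)]: print(goal(p,83.5))
E
```

```text
([-0.02, -0.0, -1.54], [-14.84, -8.33, -1.97])
([-0.02, -0.0, -1.54], [-21.18, -19.02, -1.95])
([-0.02, -0.0, -1.54], [-23.04, -28.88, -1.93])
```

Request:
apply_moves(plan=[[[0,0,-1.5],[-15,-8.3,-2],85],[[0,0,-1.5],[-15,-8.3,-2],85],[[0,0,-1.5],[-15,-8.3,-2],85],[[0,0,-1.5],[-15,-8.3,-2],85],[[0,0,-1.5],[-15,-8.3,-2],85],[[0,0,-1.5],[-15,-8.3,-2],85],[[0,0,-1.5],[-15,-8.3,-2],85]])

```text
time: 0.98
ee_pos: [0.4755, 0.298, 0.2814]
orientation: [0.059, 0.998, -0.0, -0.0]
force: [1.0, -0.0, 0.3]
width: 0.0851
grip_force: 0.0
```

```bash
python3 - <<'E'
from workcell import r,optics
from h import *
st=r.state(); print(st["joint_positions"].round(2))
d=optics.read_camera("wrist"); cv2.imwrite("pics/w0.png",d["img"]); np.savez("w0.npz",**d)
T=d["camera_from_world"]; print("cam", (-T[:3,:3].T@T[:3,3]).round(3), T[2,:3].round(2))
for p in [(.55,0,.28),(.528,-.28,.28)]: print(goal(p,83.5))
E
```

```text
[-0.81  0.23  0.24  1.47 -0.05  1.45  0.88]
cam [0.401 0.308 0.425] [ 0.29 -0.03 -0.96]
([-0.03, 0.04, -0.15], [-4.21, -11.16, 0.14])
([-0.03, 0.04, -0.15], [-4.78, -22.38, 0.17])
```

Request:
apply_moves(plan=[[[0,0,0],[-4.2,-11.2,0],0],[[0,0,0],[-4.2,-11.2,0],0],[[0,0,0],[-4.2,-11.2,0],0],[[0,0,0],[-4.2,-11.2,0],0],[[0,0,0],[-4.8,-19,0],0],[[0,0,0],[-4.8,-19,0],0],[[0,0,0],[-4.8,-19,0],0],[[0,0,0],[-4.8,-19,0],0],[[0,0,0],[-4.8,-19,0],0]])

```text
time: 2.15
ee_pos: [0.5358, -0.1916, 0.281]
orientation: [0.063, 0.998, -0.001, -0.001]
force: [-0.3, 0.4, 0.8]
width: 0.0002
grip_force: 0.0
```

```bash
python3 - <<'E'
from workcell import r,optics
from h import *
st=r.state(); print(st["joint_positions"].round(2))
d=optics.read_camera("wrist"); cv2.imwrite("pics/w1.png",d["img"]); np.savez("w1.npz",**d)
E
```

```text
[-0.18  0.27  0.58  1.46 -0.14  1.46  1.85]
```

View pics/w1.png

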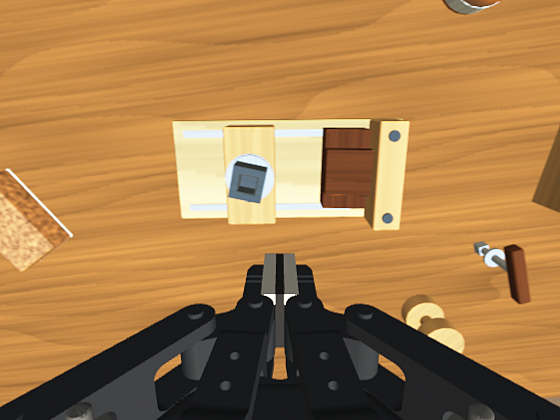

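The wrist view shows the jig from (173,122) to (405,225), with the loose jaw top (225,126)-(275,213), the socket block around (248,182) turned roughly 10°, and the heel block lying next to the fixed jaw at (347,168).

```bash
python3 - <<'E'
from h import *
d=np.load("w1.npz"); 
for n,p,z in [("base TL",(173,122),.012),("base BL",(181,219),.012),("jaw a",(224,126),.05),("jaw b",(274,126),.05),("jaw c",(275,222),.05),("jaw d",(228,223),.05),("screwA",(394,136),.06),("screwB",(388,218),.06)]: print(n,plane(d,p,z).round(4))
x,y,w,h=205,140,80,80
big=cv2.resize(d["img"][y:y+h,x:x+w],None,fx=7,fy=7,interpolation=cv2.INTER_CUBIC); cv2.imwrite("pics/sock.png",big)
g=d["img"].astype(int)
E
```

```text
base TL [ 0.469  -0.3075  0.012 ]
base BL [ 0.5877 -0.3234  0.012 ]
jaw a [ 0.4793 -0.243   0.05  ]
jaw b [ 0.486  -0.1903  0.05  ]
jaw c [ 0.5933 -0.2034  0.05  ]
jaw d [ 0.5877 -0.2574  0.05  ]
screwA [ 0.5113 -0.0674  0.06  ]
screwB [ 0.6011 -0.0767  0.06  ]
```

View pics/sock.png

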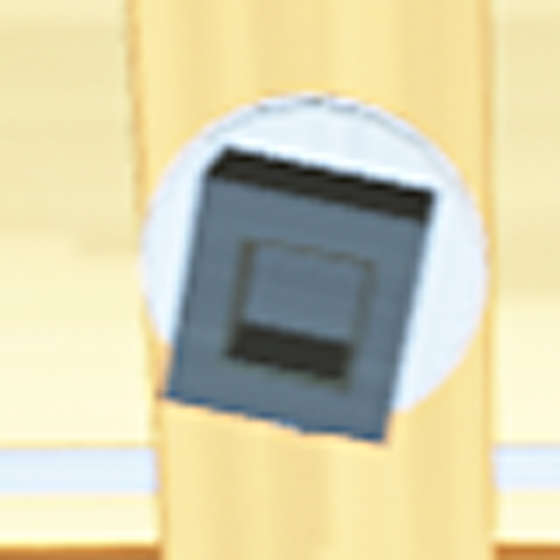

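The crop (7x, offset (205,140)) shows the block's top face with corners (205,182), (432,220), (385,440), (165,398). It is turned about 10° clockwise in the picture.

```bash
python3 - <<'E'
from h import *
d=np.load("w1.npz");t=np.load("top0.npz");s=np.load("scene0.npz")
P=[plane(d,(a/7+205,b/7+140),.084) for a,b in [(205,182),(432,220),(385,440),(165,398)]]
print(np.mean(P,0).round(4)); 
for i in range(4):
    e=P[(i+1)%4]-P[i]; print(np.linalg.norm(e).round(4),np.rad2deg(np.arctan2(e[1],e[0])).round(1))
c=np.mean([(205,182),(432,220),(385,440),(165,398)],0)/7+[205,140]
print(tri([ray(d,c),ray(t,(243/2.5+275,140/2.5+175)),ray(s,(122/2.5+95,72/2.5+175))]))
from workcell import r
for p in [(.531,-.305,.25),(.531,-.305,.035),(.533,-.283,.035)]: print(goal(p,83.5))
E
```

```text
[ 0.5378 -0.2239  0.084 ]
0.0328 73.1
0.0337 -19.8
0.0328 -108.5
0.0327 160.2
(array([ 0.53696425, -0.22493942,  0.08150874]), np.float64(0.0015286806511790112))
([-0.01, -0.01, -0.09], [-0.35, -4.67, 1.24])
([-0.01, -0.01, -0.09], [-0.36, -4.66, 9.84])
([-0.01, -0.01, -0.09], [-0.33, -3.78, 9.84])
```

Request:
apply_moves(plan=[[[0,0,0],[-0.3,-4.2,1.2],0],[[0,0,0],[-0.3,-4.2,1.2],0],[[0,0,0],[-0.3,-4.2,3.5],0],[[0,0,0],[-0.3,-4.2,6],0],[[0,0,0],[-0.3,-4.2,8.5],0],[[0,0,0],[-0.3,-4.2,9.8],0],[[0,0,0],[-0.3,-4.2,9.8],0]])

```text
time: 3.08
ee_pos: [0.5315, -0.2876, 0.0333]
orientation: [0.058, 0.998, 0.001, -0.003]
force: [0.0, -0.3, -0.3]
width: -0.0001
grip_force: 0.0
```

```bash
python3 - <<'E'
from h import *
print(goal((.533,-.263,.035),83.5))
E
```

```text
([0.03, -0.06, -0.02], [0.05, 0.99, -0.07])
```

Request:
apply_moves(plan=[[[0,0,0],[0,0.5,0],0],[[0,0,0],[0,0.8,0],0],[[0,0,0],[0,1.0,0],0],[[0,0,0],[0,1.2,0],0],[[0,0,0],[0,1.4,0],0],[[0,0,0],[0,1.6,0],0],[[0,0,0],[0,1.8,0],0],[[0,0,0],[0,2.0,0],0]])

```text
time: 4.08
ee_pos: [0.5405, -0.2435, 0.0396]
orientation: [0.06, 0.998, -0.002, 0.003]
force: [-0.1, -7.5, 4.9]
width: -0.0001
grip_force: 3.1
```

```bash
python3 - <<'E'
from workcell import r,optics
from h import *
print(r.state()["force"])
m=[]
for n in ["scene","top"]:
    d=optics.read_camera(n); np.savez(n+"1.npz",**d)
    x,y=(95,175) if n=="scene" else (275,175)
    m.append(cv2.resize(d["img"][y:y+120,x:x+160],None,fx=2.5,fy=2.5,interpolation=cv2.INTER_CUBIC))
cv2.imwrite("pics/m1.png",np.hstack(m))
E
```

```text
[-0.12368087 -7.49687046  4.90461993]
```

View pics/m1.png

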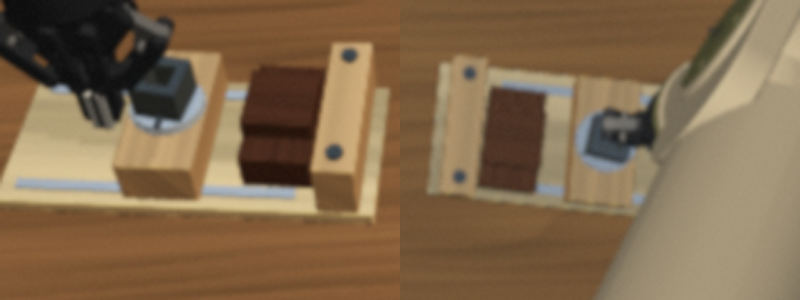

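The jaw has moved. In the scene panel its back edge now runs from (145,55) to (117,165), with the fingertip at (100,112).

```bash
python3 - <<'E'
from h import *
s=np.load("scene1.npz")
for n,a in dict(b=(222,55),c=(198,172),d=(117,165),dlow=(122,193)).items():
    print(n,plane(s,(a[0]/2.5+95,a[1]/2.5+175),.012 if n=='dlow' else .05).round(4))
p=proj(s,np.array([.5405,-.2435,.0396])); print((p-[95,175])*2.5)
p=proj(s,np.array([.5405,-.229,.0396])); print((p-[95,175])*2.5)
E
```

```text
b [ 0.4955 -0.1642  0.05  ]
c [ 0.6039 -0.1726  0.05  ]
d [ 0.5941 -0.2281  0.05  ]
dlow [ 0.5891 -0.2337  0.012 ]
[108.41379982 116.13585173]
[128.83571212 115.08226685]
```

The force of +4.9 N in z and the early contact suggest the knuckles are pushing on the socket block, not the jaw's back. I'll back off and push beside it, 40 mm out.

Request:
apply_moves(plan=[[[0,0,0],[0,-0.6,0],0],[[0,0,0],[0,-0.9,0],0],[[0,0,0],[-1.6,-0.9,0],0],[[0,0,0],[-1.6,-0.9,0],0],[[0,0,0],[-1.6,-0.9,0],0]])

```text
time: 4.8
ee_pos: [0.575, -0.2685, 0.036]
orientation: [0.059, 0.998, -0.0, -0.001]
force: [-0.7, 0.2, 0.4]
width: 0.0001
grip_force: 0.0
```

```bash
python3 - <<'E'
from h import *
print(goal((.578,-.2425,.035),83.5),goal((.5815,-.2125,.035),83.5))
E
```

```text
([-0.0, -0.01, -0.04], [0.0, 1.05, 0.04]) ([-0.0, -0.01, -0.04], [0.01, 2.25, 0.04])
```

Request:
apply_moves(plan=[[[0,0,0],[0,0.5,0],0],[[0,0,0],[0,0.8,0],0],[[0,0,0],[0,1.0,0],0],[[0,0,0],[0,1.2,0],0],[[0,0,0],[0,1.4,0],0],[[0,0,0],[0,1.55,0],0],[[0,0,0],[0,1.7,0],0],[[0,0,0],[0,1.7,0],0]])

```text
time: 5.8
ee_pos: [0.5803, -0.2279, 0.0365]
orientation: [0.06, 0.998, -0.001, 0.0]
force: [-0.5, -4.6, -2.5]
width: 0.0002
grip_force: 2.6
```

Request:
apply_moves(plan=[[[0,0,0],[0,0.12,0],0],[[0,0,0],[0,0.24,0],0],[[0,0,0],[0,0.36,0],0]])

```text
time: 6.18
ee_pos: [0.5812, -0.2197, 0.0365]
orientation: [0.06, 0.998, -0.002, 0.0]
force: [-0.1, -7.8, -2.7]
width: 0.0003
grip_force: 3.6
```

Request:
apply_moves(plan=[[[0,0,0],[0,0.08,0],0],[[0,0,0],[0,0.16,0],0]])

```text
time: 6.42
ee_pos: [0.5816, -0.216, 0.0365]
orientation: [0.06, 0.998, -0.002, 0.0]
force: [0.5, -9.0, -3.2]
width: -0.0002
grip_force: 4.1
```

Request:
apply_moves(plan=[[[0,0,0],[0,0.08,0],0],[[0,0,0],[0,0.16,0],0]])

```text
time: 6.68
ee_pos: [0.582, -0.2126, 0.0365]
orientation: [0.06, 0.998, -0.002, 0.0]
force: [-0.1, -13.9, -4.4]
width: -0.0002
grip_force: 6.9
```

Request:
apply_moves(plan=[[[0,0,0],[0,0.1,0],0],[[0,0,0],[0,0.16,0],0]])

```text
time: 6.92
ee_pos: [0.582, -0.2124, 0.0367]
orientation: [0.062, 0.998, -0.005, 0.001]
force: [2.2, -19.9, -8.3]
width: -0.0001
grip_force: 9.9
```

Request:
apply_moves(plan=[[[0,0,0],[0,0.1,0],0],[[0,0,0],[0,0.1,0],0]])

```text
time: 7.18
ee_pos: [0.5819, -0.2124, 0.0368]
orientation: [0.063, 0.998, -0.006, 0.001]
force: [2.7, -23.2, -9.2]
width: 0.0001
grip_force: 11.5
```

```bash
python3 - <<'E'
from workcell import r,optics
from h import *
print(r.state()["force"])
d=optics.read_camera("scene"); np.savez("scene2.npz",**d)
d2=optics.read_camera("wrist"); np.savez("w2.npz",**d2)
m=cv2.resize(d["img"][175:295,95:255],None,fx=2.5,fy=2.5,interpolation=cv2.INTER_CUBIC)
cv2.imwrite("pics/m2.png",np.hstack([m,cv2.resize(d2["img"],(400,300))]))
E
```

```text
[  2.73704794 -23.21591054  -9.16667026]
```

View pics/m2.png

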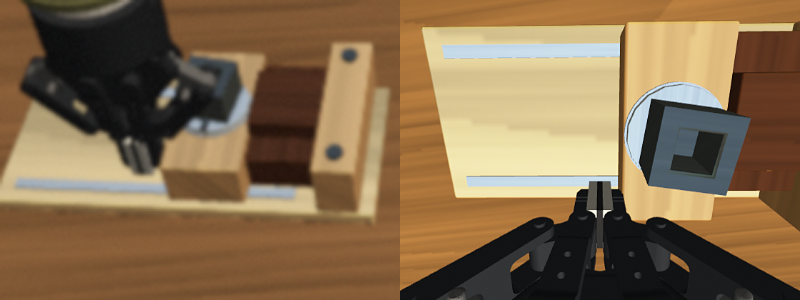

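The jaw is shut against the heel block, and the block against the fixed jaw. In the right panel the socket's mouth is at (697,150).

Request:
apply_moves(plan=[[[0,0,0],[0,-0.8,0],0],[[0,0,0],[0,-1,0],0],[[0,0,0],[0,-1,-2.5],0],[[0,0,0],[0,-1,-5],0],[[0,0,0],[0.8,0,-7.5],85],[[0,0,0],[0.8,0,-9],85],[[0,0,0],[0.8,0,-9],85]])

```text
time: 8.15
ee_pos: [0.5653, -0.1996, 0.2659]
orientation: [0.058, 0.998, 0.0, 0.004]
force: [0.6, 0.7, -0.4]
width: 0.0544
grip_force: 0.0
```

```bash
python3 - <<'E'
from workcell import r,optics
from h import *
d=optics.read_camera("wrist"); np.savez("w3.npz",**d)
x,y,w,h=220,90,160,120
m=cv2.resize(d["img"][y:y+h,x:x+w],None,fx=5,fy=5,interpolation=cv2.INTER_CUBIC); cv2.imwrite("pics/w3.png",m)
print(r.state()["joint_positions"].round(2))
E
```

```text
[-0.17  0.35  0.61  1.42 -0.2   1.44  1.9 ]
```

View pics/w3.png

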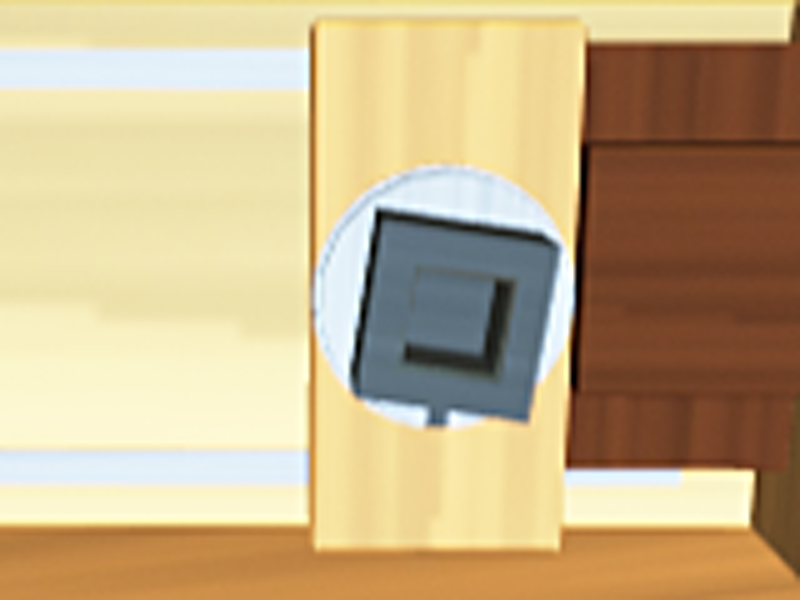

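The crop (5x, offset (220,90)) shows the block top with corners (383,214), (557,246), (528,422), (362,393). The disc's mark at (437,415) lies along the jig's +x, so the lock is still at about 0.

```bash
python3 - <<'E'
from h import *
d=np.load("w3.npz");w2=np.load("w2.npz")
C=np.array([(383,214),(557,246),(528,422),(362,393)])/5+[220,90]
P=[plane(d,c,.084) for c in C]; print(np.mean(P,0).round(4))
for i in range(4):
    e=P[(i+1)%4]-P[i]; print(np.linalg.norm(e).round(4),np.rad2deg(np.arctan2(e[1],e[0])).round(1))
C2=np.array([(651,100),(750,117),(727,195),(641,186)]);C2=(C2-[400,0])*1.4
P=[plane(w2,c,.084) for c in C2]; print(np.mean(P,0).round(4))
for i in range(4):
    e=P[(i+1)%4]-P[i]; print(np.linalg.norm(e).round(4),np.rad2deg(np.arctan2(e[1],e[0])).round(1))
H=np.array([(412,268),(515,278),(497,380),(403,362)])/5+[220,90]
P=[plane(d,c,.084) for c in H]; print("hole",np.mean(P,0).round(4))
Cm=lambda C:tuple(np.mean(C,0)); print(tri([ray(d,Cm(C)),ray(w2,Cm(C2))]))
for p in [(.57,0,.28),(.56,.13,.28)]: print(goal(p,74))
E
```

```text
[ 0.5437 -0.1653  0.084 ]
0.0331 73.2
0.0337 -13.5
0.0325 -106.7
0.0338 167.4
[ 0.5433 -0.1679  0.084 ]
0.0395 73.3
0.0342 -13.4
0.0375 -103.5
0.0365 169.6
hole [ 0.5441 -0.1655  0.084 ]
(array([ 0.54504386, -0.1648279 ,  0.07583534]), np.float64(0.00029523516610467865))
([0.01, 0.04, 1.56], [0.7, 7.95, -0.67])
([0.01, 0.04, 1.56], [1.7, 13.07, -0.67])
```

Request:
apply_moves(plan=[[[0,0,1.5],[0.7,8,-0.7],60],[[0,0,1.5],[0.7,8,-0.7],60],[[0,0,1.5],[0.7,8,-0.7],60],[[0,0,1.5],[0.7,8,-0.7],60],[[0,0,1.5],[0.7,14.2,-0.7],60],[[0,0,1.5],[0.7,14.2,-0.7],60],[[0,0,1.5],[0.7,14.2,-0.7],60],[[0,0,1.5],[0.7,14.2,-0.7],60]])

```text
time: 9.2
ee_pos: [0.587, 0.1575, 0.2765]
orientation: [0.134, 0.991, -0.0, -0.002]
force: [0.8, -0.8, 0.1]
width: 0.06
grip_force: 0.0
```

```bash
python3 - <<'E'
from workcell import r,optics
from h import *
d=optics.read_camera("wrist"); np.savez("w4.npz",**d); cv2.imwrite("pics/w4.png",d["img"])
st=r.state(); print(st["joint_positions"].round(2),st["width"])
E
```

```text
[-0.66  0.35  0.48  1.36 -0.16  1.48  1.11] 0.060142384232413665
```

View pics/w4.png

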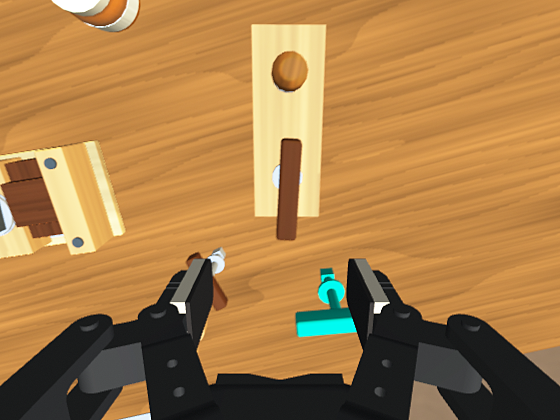

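The wrist view shows the key's bar from (290,139) to (287,240), nearly along the rack. The punch is at (290,70).

```bash
python3 - <<'E'
from h import *
d=np.load("w4.npz");t=np.load("top0.npz");s=np.load("scene0.npz")
g=d["img"].astype(int); mk=((g[...,2]<140)&(g[...,2]>60)&(g[...,1]<80)).astype(np.uint8); mk[:, :265]=0;mk[:,320:]=0;mk[:130]=0;mk[260:]=0
c=max(cv2.findContours(mk,0,2)[0],key=cv2.contourArea); R=cv2.minAreaRect(c); print(R,cv2.boxPoints(R).round(1).tolist())
a,b=(290.5,139),(287,240)
A,B=plane(d,a,.132),plane(d,b,.132); e=B-A; print(A.round(4),B.round(4),((A+B)/2).round(4),np.linalg.norm(e).round(4),np.rad2deg(np.arctan2(e[1],e[0])))
for h in(.121,.132): print(h,plane(d,R[0],h).round(4))
print(tri([ray(d,R[0]),ray(t,(183.2,206)),ray(s,(378,199.8))]))
for q in [(252,24),(326,24),(318,216),(255,216)]: print(plane(d,q,.06).round(4))
E
```

```text
((288.3162841796875, 188.99032592773438), (19.657005310058594, 100.75528717041016), 3.012787342071533) [[275.8999938964844, 238.8000030517578], [281.1000061035156, 138.1999969482422], [300.79998779296875, 139.1999969482422], [295.5, 239.8000030517578]]
[0.5459 0.1794 0.132 ] [0.6319 0.1532 0.132 ] [0.5889 0.1663 0.132 ] 0.0898 -16.926511482317263
0.121 [0.5892 0.1662 0.121 ]
0.132 [0.5865 0.1667 0.132 ]
(array([0.58889053, 0.16600513, 0.1176638 ]), np.float64(0.0019821499020635644))
[0.4407 0.1722 0.06  ]
[0.4593 0.2394 0.06  ]
[0.6426 0.1874 0.06  ]
[0.6241 0.1204 0.06  ]
```

```bash
python3 - <<'E'
from h import *
print(goal((.5885,.1663,.16),73),goal((.5885,.1663,.101),73))
E
```

```text
([-0.02, -0.02, 0.22], [0.07, 0.47, 4.68]) ([-0.02, -0.02, 0.22], [0.07, 0.47, 7.04])
```

Request:
apply_moves(plan=[[[0,0,0.2],[0.1,0.45,2.3],50],[[0,0,0.2],[0.1,0.45,4],50],[[0,0,0.2],[0.1,0.45,5],50],[[0,0,0.2],[0.1,0.45,6],50],[[0,0,0.2],[0.1,0.45,7],50],[[0,0,0.2],[0.1,0.45,7],50]])

```text
time: 10.0
ee_pos: [0.587, 0.163, 0.1015]
orientation: [0.149, 0.989, -0.002, -0.002]
force: [0.6, -0.1, 0.5]
width: 0.0493
grip_force: 0.0
```

Request:
apply_moves(plan=[[[0,0,0],[0,0,0],10],[[0,0,0],[0,0,0],10],[[0,0,0],[0,0,0],10],[[0,0,0],[0,0,0],10],[[0,0,0],[0,0,0],10]], newtons=60)

```text
time: 10.62
ee_pos: [0.5895, 0.1656, 0.1054]
orientation: [0.147, 0.989, 0.0, 0.001]
force: [0.3, -0.5, 6.5]
width: 0.0171
grip_force: 59.5
```

Request:
apply_moves(plan=[[[0,0,0],[0,0,-0.5],10],[[0,0,0],[0,0,-1.5],10],[[0,0,0],[0,0,-3],10],[[0,0,0],[0,0,-5],10],[[0,0,0],[0,0,-5.5],10],[[0,0,0],[0,0,-5.5],10]])

```text
time: 11.38
ee_pos: [0.5886, 0.1659, 0.2419]
orientation: [0.147, 0.989, 0.0, 0.0]
force: [0.5, -0.3, -3.0]
width: 0.0172
grip_force: 58.8
```

```bash
python3 - <<'E'
from workcell import r,optics
from h import *
m=[]
for n,(x,y) in dict(scene=(320,120),top=(120,150)).items():
    d=optics.read_camera(n); np.savez(n+"5.npz",**d); m.append(cv2.resize(d["img"][y:y+120,x:x+160],None,fx=2.5,fy=2.5,interpolation=cv2.INTER_CUBIC))
d=optics.read_camera("wrist"); np.savez("w5.npz",**d); m.append(cv2.resize(d["img"],(400,300)))
d=optics.read_camera("scene"); m.append(cv2.resize(d["img"],(400,300)))
cv2.imwrite("pics/m5.png",np.vstack([np.hstack(m[:2]),np.hstack(m[2:])]))
st=r.state();print(st["force"],st["ee_pos"],st["width"])
print(goal((.57,0,.24),75),goal((.544,-.1655,.235),75))
E
```

```text
[-0.56949449  0.48700944 -3.16353372] [0.58755146 0.16563557 0.23924433] 0.017314922992378537
([-0.02, -0.03, -0.32], [-1.26, -6.54, -0.02]) ([-0.02, -0.03, -0.32], [-2.19, -13.18, 0.19])
```

View pics/m5.png

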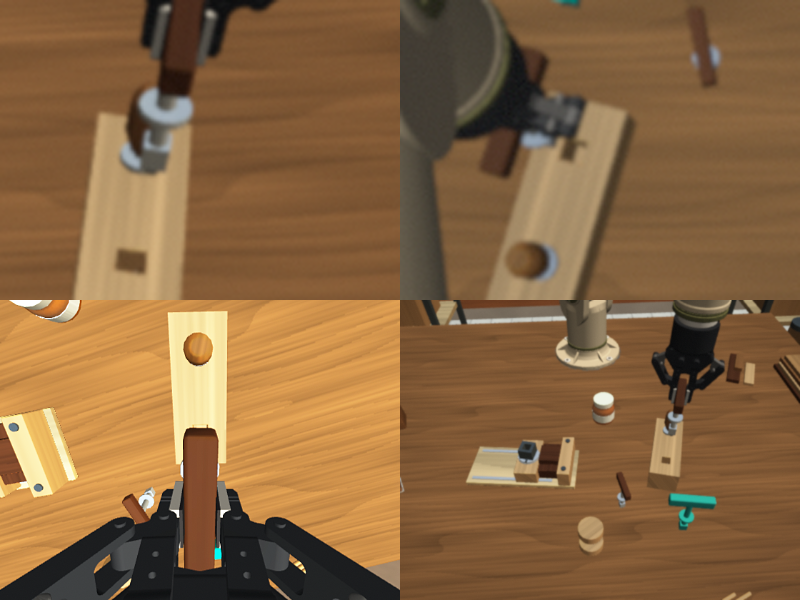

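The key is lifted and upright in the grip, with its tip at about (152,165) in the first panel and both wells clear. The punch is still standing. That was the last of my ten pictures, so the rest goes by numbers.

```bash
python3 - <<'E'
from h import *
s=np.load("scene5.npz")
u=lambda a,b:(a/2.5+320,b/2.5+120)
for n,p,z in [("tip",u(152,163),.144),("collar",u(164,107),.20)]: print(n,plane(s,p,z).round(4))
E
```

```text
tip [0.5817 0.1693 0.144 ]
collar [0.5901 0.1658 0.2   ]
```

Request:
apply_moves(plan=[[[0,0,-0.3],[-1.3,-6.5,0],10],[[0,0,-0.3],[-1.3,-6.5,0],10],[[0,0,-0.3],[-1.3,-6.5,0],10],[[0,0,-0.3],[-1.3,-6.5,0],10],[[0,0,-0.3],[-2.2,-13.2,0],10],[[0,0,-0.3],[-2.2,-13.2,0],10],[[0,0,-0.3],[-2.2,-13.2,0],10],[[0,0,-0.3],[-2.2,-13.2,0],10],[[0,0,-0.3],[-2.2,-13.2,0],10]])

```text
time: 12.7
ee_pos: [0.5451, -0.1644, 0.2404]
orientation: [0.131, 0.991, 0.0, -0.001]
force: [0.3, 0.3, -2.8]
width: 0.0168
grip_force: 59.2
```

```bash
python3 - <<'E'
from workcell import r,optics
from h import *
st=r.state();print(st["force"],st["ee_pos"],st["width"],st["joint_positions"].round(2))
print(goal((.544,-.1655,.2),75))
for n in("scene","top"):
    d=optics.read_camera(n); np.savez(n+"6.npz",**d); cv2.imwrite(f"pics/{n}6.png",d["img"])
d=np.load("scene6.npz"); p=st["ee_pos"]
for z in (-.0954,-.0874,-.0694,-.0454): print(z,proj(d,p+[0,0,z]).round(1))
q=proj(d,p+[0,0,-.0954]).round().astype(int)
# bright metal drive rows: columns extents of grey pixels
g=d["img"].astype(int); sat=g.max(2)-g.min(2)
for y in range(q[1]-28,q[1]+14,2):
    xs=np.arange(q[0]-25,q[0]+26); ok=xs[(sat[y,q[0]-25:q[0]+26]<35)&(g[y,q[0]-25:q[0]+26].max(1)>90)]
    print(y,(ok.min(),ok.max(),len(ok)) if len(ok) else None)
E
```

```text
[ 0.30203591  0.30353728 -2.79278759] [ 0.5451287  -0.16439029  0.24039321] 0.016777125931095933 [-0.26  0.29  0.63  1.54 -0.17  1.37  1.69]
([0.01, -0.02, -0.01], [0.03, -0.06, 1.62])
-0.0954 [172.3 178.9]
-0.0874 [171.5 175.3]
-0.0694 [169.5 167.1]
-0.0454 [166.7 155.6]
151 (np.int64(157), np.int64(176), 20)
153 (np.int64(156), np.int64(176), 21)
155 (np.int64(155), np.int64(176), 22)
157 (np.int64(156), np.int64(175), 20)
159 (np.int64(157), np.int64(174), 18)
161 (np.int64(159), np.int64(171), 13)
163 (np.int64(164), np.int64(171), 7)
165 (np.int64(165), np.int64(175), 10)
167 (np.int64(165), np.int64(176), 12)
169 (np.int64(163), np.int64(176), 14)
171 (np.int64(163), np.int64(176), 14)
173 (np.int64(164), np.int64(176), 9)
175 (np.int64(172), np.int64(176), 5)
177 (np.int64(165), np.int64(175), 4)
179 (np.int64(167), np.int64(174), 4)
181 None
183 None
185 None
187 None
189 None
191 None
```

Request:
apply_moves(plan=[[[0,0,0],[0,-0.05,1],10],[[0,0,0],[0,-0.05,1.8],10],[[0,0,0],[0,-0.05,2.2],10],[[0,0,0],[0,-0.05,2.4],10]])

```text
time: 13.3
ee_pos: [0.5448, -0.1662, 0.1809]
orientation: [0.131, 0.991, 0.0, -0.0]
force: [-0.2, 0.6, -2.7]
width: 0.0167
grip_force: 59.2
```

Request:
apply_moves(plan=[[[0,0,0],[0,0,0.15],10],[[0,0,0],[0,0,0.3],10],[[0,0,0],[0,0,0.3],10]])

```text
time: 13.68
ee_pos: [0.5446, -0.1672, 0.1738]
orientation: [0.132, 0.991, -0.0, -0.0]
force: [0.0, 1.0, -2.4]
width: 0.0173
grip_force: 59.2
```

Request:
apply_moves(plan=[[[0,0,0],[0,0,0.12],10],[[0,0,0],[0,0,0.24],10],[[0,0,0],[0,0,0.24],10]])

```text
time: 14.05
ee_pos: [0.5444, -0.1671, 0.1675]
orientation: [0.132, 0.991, -0.0, -0.0]
force: [-0.4, -0.1, -2.8]
width: 0.0167
grip_force: 59.2
```

Request:
apply_moves(plan=[[[0,0,0],[0,0,0.12],10],[[0,0,0],[0,0,0.24],10],[[0,0,0],[0,0,0.24],10]])

```text
time: 14.42
ee_pos: [0.5444, -0.1671, 0.1614]
orientation: [0.132, 0.991, -0.0, -0.0]
force: [-0.6, 0.1, -2.5]
width: 0.0168
grip_force: 59.2
```

Request:
apply_moves(plan=[[[0,0,0],[0,0,0.12],10],[[0,0,0],[0,0,0.24],10],[[0,0,0],[0,0,0.24],10]])

```text
time: 14.8
ee_pos: [0.5444, -0.1671, 0.1554]
orientation: [0.132, 0.991, -0.0, -0.0]
force: [0.3, 0.3, -2.9]
width: 0.0164
grip_force: 59.2
```

Request:
apply_moves(plan=[[[0,0,0],[0,0,0.08],10],[[0,0,0],[0,0,0.16],10],[[0,0,0],[0,0,0.16],10]])

```text
time: 15.18
ee_pos: [0.5455, -0.1675, 0.1539]
orientation: [0.132, 0.991, 0.0, 0.001]
force: [-2.9, 1.5, 12.7]
width: 0.0171
grip_force: 61.3
```

The key is home, bottomed at about 25 mm depth. Now I'll turn it.

Request:
apply_moves(plan=[[[0,0,0],[0,0,-0.1],10],[[0,0,1],[0,0,-0.1],10],[[0,0,2],[0,0,-0.1],10],[[0,0,3],[0,0,-0.1],10],[[0,0,4],[0,0,-0.1],10],[[0,0,5],[0,0,-0.1],10],[[0,0,6],[0,0,-0.1],10],[[0,0,7],[0,0,-0.1],10],[[0,0,7],[0,0,-0.1],10]])

```text
time: 16.3
ee_pos: [0.5444, -0.1674, 0.1543]
orientation: [0.478, 0.878, -0.0, -0.0]
force: [-1.9, -0.6, 0.4]
width: 0.017
grip_force: 59.6
```

```bash
python3 - <<'E'
from workcell import r
s=r.state(); print(s["force"].round(2),s["wrist_torque"].round(3),s["joint_positions"].round(2))
E
```

```text
[-1.87 -0.58  0.38] [-0.22   0.546  0.011] [-0.34  0.38  0.75  1.66 -0.27  1.21  1.04]
```

Request:
apply_moves(plan=[[[0,0,1],[0,0,0],10],[[0,0,2],[0,0,0],10],[[0,0,3],[0,0,0],10],[[0,0,4],[0,0,0],10],[[0,0,4],[0,0,0],10]])

```text
time: 16.92
ee_pos: [0.5443, -0.1675, 0.1543]
orientation: [0.649, 0.76, -0.0, -0.0]
force: [-2.9, -0.9, 1.3]
width: 0.017
grip_force: 59.7
```

```bash
python3 - <<'E'
from workcell import r
s=r.state(); print(s["force"].round(2),s["wrist_torque"].round(3),s["joint_positions"].round(2))
E
```

```text
[-2.92 -0.95  1.35] [-0.342  0.89   0.096] [-0.4   0.4   0.83  1.67 -0.31  1.21  0.66]
```

Request:
apply_moves(plan=[[[0,0,0.7],[0,0,0],10],[[0,0,1.4],[0,0,0],10],[[0,0,1.4],[0,0,0],10]])

```text
time: 17.3
ee_pos: [0.5443, -0.1674, 0.1543]
orientation: [0.703, 0.711, -0.0, -0.0]
force: [-3.4, -2.0, 2.0]
width: 0.017
grip_force: 59.7
```

```bash
python3 - <<'E'
from workcell import r
s=r.state(); print(s["force"].round(2),s["wrist_torque"].round(3),s["joint_positions"].round(2))
E
```

```text
[-3.38 -2.03  2.01] [-0.309  1.039  0.108] [-0.42  0.41  0.86  1.67 -0.33  1.22  0.53]
```

Request:
apply_moves(plan=[[[0,0,0.7],[0,0,0],10],[[0,0,1.4],[0,0,0],10],[[0,0,1.4],[0,0,0],10]])

```text
time: 17.68
ee_pos: [0.5443, -0.1674, 0.1543]
orientation: [0.753, 0.658, -0.0, -0.0]
force: [-4.5, -1.1, 2.5]
width: 0.0169
grip_force: 59.8
```

```bash
python3 - <<'E'
from workcell import r
s=r.state(); print(s["force"].round(2),s["wrist_torque"].round(3),s["orientation"].round(4))
E
```

```text
[-4.46 -1.07  2.47] [-0.318  1.115  0.119] [ 7.533e-01  6.577e-01 -3.000e-04 -1.000e-04]
```

Request:
apply_moves(plan=[[[0,0,0.7],[0,0,0],10],[[0,0,1.4],[0,0,0],10],[[0,0,1.4],[0,0,0],10]])

```text
time: 18.05
ee_pos: [0.5446, -0.167, 0.1543]
orientation: [0.799, 0.601, -0.0, -0.0]
force: [-3.6, -0.7, 2.3]
width: 0.0171
grip_force: 60.5
```

```bash
python3 - <<'E'
from workcell import r
s=r.state(); print(s["force"].round(2),s["wrist_torque"].round(3),s["orientation"].round(4))
E
```

```text
[-3.63 -0.69  2.28] [-0.243  1.139  0.844] [ 7.990e-01  6.013e-01 -3.000e-04 -1.000e-04]
```

Torque jumped from 0.12 to 0.84 N m after about 91° of turn, so the stop is reached. I'll ease off the twist, release and lift.

Request:
apply_moves(plan=[[[0,0,-0.5],[0,0,0.05],10],[[0,0,-0.5],[0,0,0.05],10],[[0,0,-0.5],[0,0,0.05],22],[[0,0,-0.5],[0,0,0.05],30],[[0,0,-0.5],[0,0,0.05],45],[[0,0,-0.5],[0,0,0.05],45]])

```text
time: 18.8
ee_pos: [0.5447, -0.1671, 0.1529]
orientation: [0.784, 0.62, -0.0, 0.0]
force: [-0.2, -0.0, 0.5]
width: 0.0448
grip_force: 0.0
```

Request:
apply_moves(plan=[[[0,0,0],[0,0,-0.5],45],[[0,0,0],[0,0,-1.2],45],[[0,0,0],[0,0,-3],45],[[0,0,0],[0,0,-5],45],[[0,0,0],[0,0,-5.5],45],[[0,0,0],[0,0,-5.5],45]])

```text
time: 19.55
ee_pos: [0.545, -0.1675, 0.2918]
orientation: [0.784, 0.62, 0.001, 0.001]
force: [-0.2, -0.0, 0.6]
width: 0.0451
grip_force: 0.0
```

```bash
python3 - <<'E'
from workcell import r,optics
from h import *
s=r.state(); print(s["force"].round(2),s["ee_pos"])
S=optics.read_camera("scene");W=optics.read_camera("wrist");t=optics.read_camera("top")
np.savez("w7.npz",**W);np.savez("scene7.npz",**S)
# dark bar in wrist: brown mask near predicted bar centre
for n,d in (("wrist",W),("scene",S)):
    q=proj(d,np.array([.544,-.167,.181])); print(n,"pred bar top",q.round(1))
    g=d["img"].astype(int); mk=((g[...,2]<150)&(g[...,1]<85)&(g[...,2]-g[...,0]>20)).astype(np.uint8)
    for c in cv2.findContours(mk,0,2)[0]:
        if cv2.contourArea(c)>80:
            R=cv2.minAreaRect(c)
            if np.hypot(*(np.array(R[0])-q))<60: print(np.round(R[0],1),np.round(R[1],1),round(R[2],1),cv2.contourArea(c),plane(d,R[0],.170).round(4))
E
```

```text
[-0.23 -0.05  0.57] [ 0.54503235 -0.16748302  0.29183379]
wrist pred bar top [278.4 205. ]
[274.1 177.7] [155.9  81. ] 83.1 5936.0 [ 0.5451 -0.1477  0.17  ]
scene pred bar top [166.7 162. ]
[177.  170.3] [ 99.2 359.8] 87.0 13704.0 [ 0.5524 -0.1521  0.17  ]
[204.5 130.6] [101.1  13.6] 2.0 487.0 [ 0.456 -0.113  0.17 ]
```

```bash
python3 - <<'E'
from h import *
W=np.load("w7.npz"); g=W["img"].astype(int)
mk=((g[...,2]<150)&(g[...,2]>45)&(g[...,1]<85)&(g[...,2]-g[...,0]>20))
for y in range(100,300,12):
    xs=np.flatnonzero(mk[y,200:360])+200
    runs=np.split(xs,np.flatnonzero(np.diff(xs)>1)+1)
    print(y,[(a[0],a[-1]) for a in runs if len(a)>3])
hs=lambda p,z:proj(W,np.array(p+(z,))).round(0)
for k in (-.045,0,.045):
    a=np.deg2rad(-13+90) ; v=np.array([np.cos(a),np.sin(a)])*k; print("bar pred",k,hs((.544+v[0],-.167+v[1]),.180))
# steel block top / disc
hsv=cv2.cvtColor(W["img"],cv2.COLOR_BGR2HSV)
print("disc ctr",hs((.544,-.167),.056))
m=((g[...,0]>g[...,2]+5)&(g.max(2)<150)&(g.max(2)>60)).astype(np.uint8)
for c in cv2.findContours(m,0,2)[0]:
    if cv2.contourArea(c)>60: R=cv2.minAreaRect(c); print("steel",np.round(R[0]),np.round(R[1]),R[2],cv2.contourArea(c))
E
```

```text
100 [(np.int64(267), np.int64(305))]
112 [(np.int64(226), np.int64(306))]
124 [(np.int64(228), np.int64(307))]
136 [(np.int64(230), np.int64(308))]
148 [(np.int64(232), np.int64(284))]
160 [(np.int64(263), np.int64(286))]
172 [(np.int64(264), np.int64(286))]
184 [(np.int64(266), np.int64(287))]
196 [(np.int64(267), np.int64(289))]
208 [(np.int64(268), np.int64(289))]
220 [(np.int64(269), np.int64(291))]
232 [(np.int64(271), np.int64(292))]
244 [(np.int64(272), np.int64(293))]
256 [(np.int64(225), np.int64(228))]
268 []
280 []
292 []
bar pred -0.045 [279. 258.]
bar pred 0 [278. 205.]
bar pred 0.045 [278. 146.]
disc ctr [279. 173.]
steel [224.  89.] [11. 10.] 45.0 83.5
steel [312.  78.] [11. 10.] 90.0 85.0
```

```bash
python3 -c "
from workcell import sign_off
print(sign_off())"
```

```text
the job is handed in; nothing more can be done
None
```

I handed the job in at about 20 s with no verdict returned: the jaw is shut on the block (pushed to a hard stop at about 23 N), and the key is home in the socket and turned about 90° clockwise until the torque jumped to 0.84 N m; it was left standing there, and the final stop angle was checked from the torque and bar angle, not from a picture.

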